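# Open the praline mould carrier and hold its gate for the unloading

### The arm

A 6-joint arm with a two-finger parallel gripper is mounted at the origin on the work surface. World frame = base frame: x ahead of the robot, y to its left, z up, the work surface at z = 0. Lengths are in m, angles in rad, forces in N, time in s.
With the tool pointing down it reaches from about 0.25 to 0.775 m from the base axis. Payload 4 kg.
Tool frame: the origin (TCP) lies midway between the tips of the shut fingers; the grasp point (between the pads) lies 19 mm behind it; x points along the fingers, y is the direction in which the jaws open and shut, and the axes are right-handed (so a half turn about x gives the same grasp; the last joint's range is limited). The gripper opens to 85 mm and grips with 20 to 120 N. Pads are 22 mm wide; open, the fingers measure 114 mm over their backs; the gripper's body (76 mm by 85 mm) begins 54 mm behind the grasp point. The pads swing forward as they close: fully open they stand 13 mm farther back than shut.
Start: joints at [-1.287, 0.087, 1.371, -0, 1.684, -0.103], TCP at [0.207, -0.509, 0.231] pointing down, gripper open.
Joint ranges: [-3.1, 3.1], [-0.76, 2.03], [0.27, 2.55], [-1.08, 4.22], [0.17, 2.65], [-2.57, 2.57]. Speed limits (rad/s): [2.79, 2.79, 3.14, 3.14, 3.14, 3.14].

### API

Orientations are given as a 3x3 rotation matrix whose columns are the frame's x, y, z axes.
In Python, from plant import telemetry, imaging, ctrl gives the robot as it stands.
- The arm moves only by the tool carry_out, never from a script. Its argument "series" is one flat list of numbers, 5 for each row, row after row: the shift along the world's x, y, z in mm, then the turn about the world's z in rad, then the opening in per cent of the stroke, from 0 (shut) to 100 (fully open). In form: [x, y, z, spin, gripper, x, y, z, spin, gripper, ...]. A call has 1 to 8 rows; each row shifts and turns the commanded pose from where the row before left it; what a row does not reach is not made up. A row lasts 1/12 s, in which the tool goes at most 41.7 mm and 7.16 degrees, less where a joint would pass 70% of its speed; a pose out of reach is approached as far as the arm can. A call is refused whole if a number of a shift passes 41.7 or a number of a turn 0.125, either way. A call with a gripper value outside its range is refused whole. The fingers move at their own pace and stop on an object; the grip force is fixed at half the most. Time passes only in rows, so rows that do not move let the fingers close. It gives the time, the measured TCP pose, the force and the opening at its end, in the units of the state.
- telemetry.get_obs(): the state, without advancing time (a new reading comes with each control period).
- imaging.capture(name): name is "side" or "top"; returns the picture (400x640x3 uint8, red, green, blue); there is no depth.
- imaging.calibration(name): a dict with "mtx" (3x3 intrinsics, pixels), "eye" and "orientation" of the camera in the world. Camera axes: x right, y up, looking along -z (the intrinsics and any distortion apply to the point x, -y, -z); pixel columns grow to the right and rows downward; lengths in m; the calibration is good to about 2 mm. A picture is of the moment at which its call begins. calibration takes no time and is no camera call.
- ctrl.finish_job(): hands the job in, once; it reports no verdict.
The state is a dict: "time_s": time; "joint_positions": joint angles; "qd": joint speeds; "joint_efforts": joint torques, N m; "tool_pos": TCP position; "tool_rot": TCP orientation; "force": force on the tool from outside, world axes, zero at the start; "torque": the same for the moment, N m; "finger_gap": finger opening in m.
Only numpy, scipy, OpenCV 4.12 (cv2) and the standard library are available. Lean on these libraries where they do the work, as an engineer would, in place of code of your own. Each camera call takes 0.05 s, during which the arm holds its last target.

### The job

Hold the mould carrier's gate open so that the filled moulds can be slid out: squeeze the main catch at the gate's free end and draw the gate out a little until the safety catch stops it, then squeeze the safety catch in the middle of the gate and swing the gate on, past its halfway detent, until it stands square to the front of the carrier, or a little wider. The gate springs back if let go, so finish while holding it there, at rest. Leave the flask, the gift box and the bowl where they stand.

Things in the scene. Friction and masses are not known exactly. Their poses are not given: they have to be found in the camera images.
- carrier: Fixed steel box for praline moulds: 310 mm wide (its y), 170 deep (its +x), 188 high, wire top, front closed by a barred gate. Origin: table level, middle of the front opening; the gate opens to -x. Two fork keepers, up to 205 mm above the table, stand on its top 8-14 mm behind the front, one behind each catch. Round hinge foot plate: radius 85 mm, 20 mm high, with the detent rib.
- gate (a joint): Gate angle about its upright hinge at the front's +y end: 0 shut, grows (clockwise from above) as the free end swings out, 1.57 square to the front, stop at 1.75. Sprung, rests at 0.25: pushes weakly out when shut, pulls back with 0.3 N m at 1.57 (2 N at the safety catch). Safety catch stops it at 0.065. Detent: a ball rides over a rib at 0.85, some 4 N more at the safety catch.
- gate_hinge (a point): Point on the gate's hinge axis at the height of the gate's top edge (188 mm above the table). Its frame turns with the gate: -y runs along the gate to the free end (300 mm), -x is the side the gate opens to. Gate 12 mm thick.
- main_catch (a point): Midway between the main catch's two square-topped black tabs, 225 mm above the table, moving with the gate, 270 mm from the hinge axis, near the free end. Tabs: 22 mm wide, 6 thick, from 194 to 241 mm above the table, outer faces 56 mm apart along the gate's length, either side of a grey block (18 mm wide, top at 225). Once the gate is beyond 0.05 rad it cannot take hold again.
- safety_catch (a point): Midway between the safety catch's two round-topped black tabs, 225 mm above the table, moving with the gate, 150 mm from the hinge axis, mid-gate. Sizes and springs as the main catch. Lets the gate move from 0 to 0.065 rad and stops it there; while squeezed the gate can be drawn on; clear of its keeper beyond 0.2 rad. It can stay gripped as a handle while the gate is swung.
- main_in (a joint): Travel of the main catch's tab on the hinge side, m: 0 at rest, 0.012 at its stop (then 32 mm over the outer faces of both). 3 N at first, 7 N at the stop; its hook clears the keeper from about 6 mm. Both tabs of a catch must be in at once; they spring back when let go, so the gate is drawn out while they are squeezed.
- main_out (a joint): Travel of the main catch's tab on the free-end side, m: 0 at rest, 0.012 at its stop; as main_in.
- safety_in (a joint): Travel of the safety catch's tab on the hinge side, m: 0 at rest, 0.012 at its stop; as main_in.
- safety_out (a joint): Travel of the safety catch's tab on the free-end side, m: 0 at rest, 0.012 at its stop; as main_in.
- flask: Bystander: upright metal drinking flask, 68 mm across, 215 mm high, to the right of the carrier; origin at the centre of its underside.
- gift_box: Bystander: flat gift box with a ribbon band, 104 x 144 x 46 mm, to the left of the carrier; origin at the centre of its underside.
- bowl: Bystander: steel bowl, 130 mm across, 60 mm high, in front and to the right of the carrier; origin at the centre of its underside.

How it is judged:
By the outcome, as a careful person would: the job done as asked, in the order asked, and still so for the second after the job is handed in, while the arm keeps its last pose, push and grip.
It also fails if it takes over 51 s, if anything falls off the work surface, if the arm or the gripper's body presses on something with over 40 N, if the wrist force passes 120 N, or if a joint passes its speed limit or range.

## Working session

There is one attempt and no reset: what is moved stays moved. The work goes in short steps, Python scripts to look and compute and a tool call to move; the robot and the scene stay as the last step left them, time stands still between calls to the robot, and variables do not carry over. Pictures are saved under pics/ and viewed, and the job is handed in when it is done.

Besides the shell and the picture viewer there is one more tool, called after "Emit:" as name(argument=value, ...) on one line, values as JSON. carry_out: Moves the arm, as the interface text tells. Its arguments: {"type":"object","properties":{"series":{"type":"array","items":{"type":"number"}}},"required":["series"]}

```bash
mkdir -p pics; ls
python3 - <<'E'
from plant import telemetry, imaging, ctrl
import cv2
o=telemetry.get_obs();print({k:(o[k]) for k in ['time_s','tool_pos','tool_rot','force','finger_gap']})
for n in('top','side'):
    im=imaging.capture(n);cv2.imwrite(f'pics/{n}0.png',im[:,:,::-1]);print(imaging.calibration(n))
E
```

```text
pics
{'time_s': 0.0, 'tool_pos': array([ 0.20732902, -0.50888363,  0.23011867]), 'tool_rot': array([[-6.39604357e-04,  3.77236500e-01, -9.26116739e-01],
       [ 2.17197673e-03, -9.26114220e-01, -3.77236974e-01],
       [-9.99997437e-01, -2.25278642e-03, -2.27002212e-04]]), 'force': array([-0.01474719,  0.85639025,  0.46386356]), 'finger_gap': 0.08520896383278524}
{'mtx': array([[376.69713877,   0.        , 322.24711664],
       [  0.        , 376.69713877, 197.99542435],
       [  0.        ,   0.        ,   1.        ]]), 'eye': array([0.45557156, 0.02454166, 0.99105821]), 'orientation': array([[ 7.96464248e-05,  9.94707534e-01, -1.02746852e-01],
       [-9.99468809e-01,  3.42768105e-03,  3.24091295e-02],
       [ 3.25897887e-02,  1.02689693e-01,  9.94179427e-01]])}
{'mtx': array([[435.30258139,   0.        , 322.85922201],
       [  0.        , 435.30258139, 196.57433949],
       [  0.        ,   0.        ,   1.        ]]), 'eye': array([ 0.45970368, -0.30613904,  1.1019888 ]), 'orientation': array([[ 0.97481285,  0.21091799, -0.07248105],
       [-0.22300991,  0.91812663, -0.32758218],
       [-0.00254619,  0.33549531,  0.94203844]])}
```

View pics/top0.png

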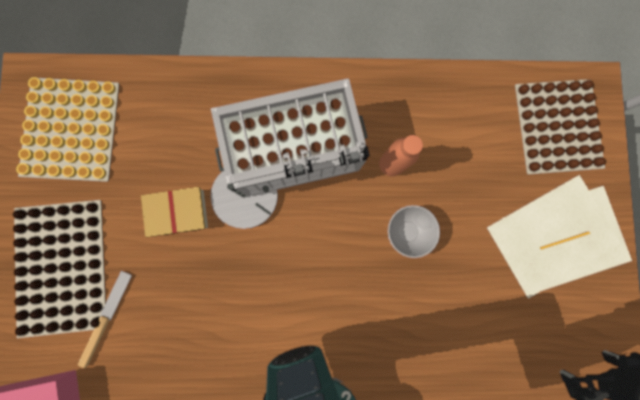

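View pics/side0.png

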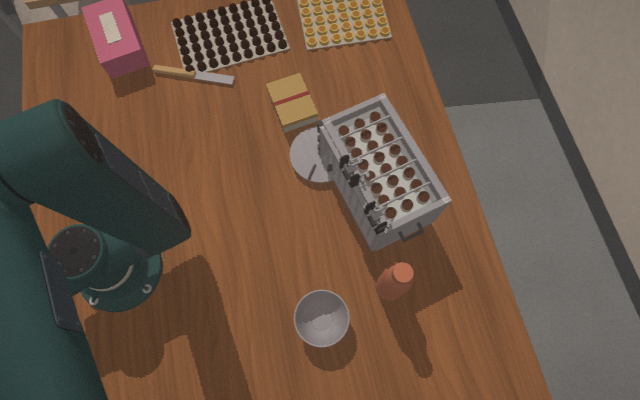

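The top view shows the carrier at about (290,130) with the hinge plate at (244,197), catches near (298,166) and (352,154), gift box (173,212), bowl (413,231) and flask (407,152). I'll zoom in on the catches next.

Run:
```python
import cv2
a=cv2.imread('pics/top0.png')[70:230,200:380];cv2.imwrite('pics/topz.png',cv2.resize(a,None,fx=4.4,fy=3.7*1.0 if 0 else 4.4*0+3.7,interpolation=2) if 0 else cv2.resize(a,None,fx=3.7,fy=3.7,interpolation=2))
a=cv2.imread('pics/side0.png')[90:250,280:460];cv2.imwrite('pics/sidez.png',cv2.resize(a,None,fx=3.7,fy=3.7,interpolation=2))
```

```text
(no output)
```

View pics/topz.png

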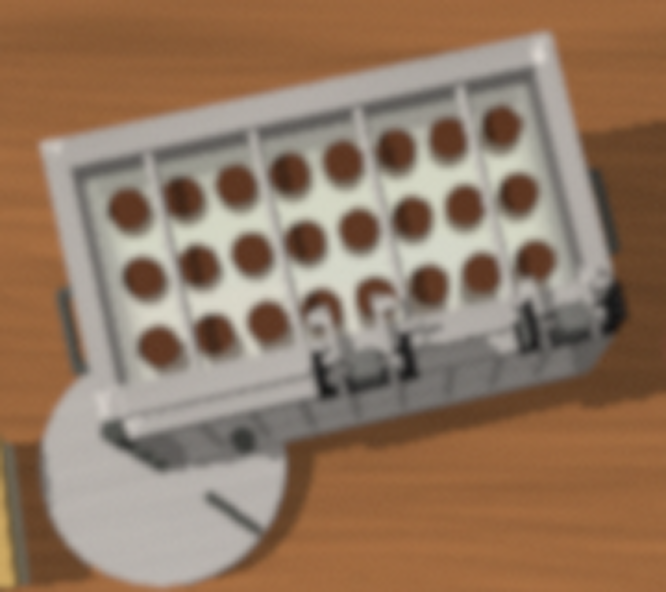

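View pics/sidez.png

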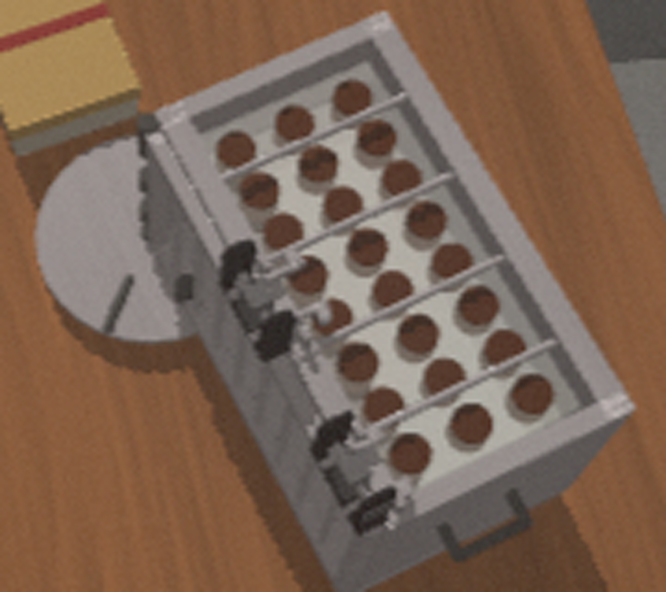

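```bash
cat > h.py <<'E'
import numpy as np,cv2
from plant import telemetry,imaging,ctrl
def ray(n,uv):
    c=imaging.calibration(n);K=c['mtx'];d=np.array([(uv[0]-K[0,2])/K[0,0],-(uv[1]-K[1,2])/K[1,1],-1.])
    return c['eye'],c['orientation']@d
def onz(n,uv,z):
    e,d=ray(n,uv);return e+d*(z-e[2])/d[2]
def tri(a,b):
    e1,d1=ray('top',a);e2,d2=ray('side',b)
    s=np.linalg.lstsq(np.stack([d1,-d2],1),e2-e1,rcond=None)[0]
    p,q=e1+s[0]*d1,e2+s[1]*d2
    return (p+q)/2,np.linalg.norm(p-q)*1e3
def proj(n,p):
    c=imaging.calibration(n);v=c['orientation'].T@(np.asarray(p)-c['eye']);K=c['mtx']
    return np.array([K[0,0]*v[0]/-v[2]+K[0,2],-K[1,1]*v[1]/-v[2]+K[1,2]])
E
python3 - <<'E'
from h import *
np.set_printoptions(precision=4,suppress=True)
T=lambda p:(200+(p[0]-1.3)/3.7,70+(p[1]-1.3)/3.7)
S=lambda p:(280+(p[0]-1.3)/3.7,90+(p[1]-1.3)/3.7)
for n,p in dict(bl=(43,146),br=(548,36)).items(): print(n,onz('top',T(p),.188))
for n,p in dict(bl=(383,13),br=(632,407),fl=(158,115)).items(): print('s',n,onz('side',S(p),.188))
for n,r in (('top',(270,380,130,200)),('side',(330,395,145,245))):
    im=cv2.imread(f'pics/{n}0.png').max(2)
    for th in (45,60):
        m=np.zeros_like(im);m[r[2]:r[3],r[0]:r[1]]=(im[r[2]:r[3],r[0]:r[1]]<th)
        k,l,st,c=cv2.connectedComponentsWithStats(m)
        for i in range(1,k):
            if st[i,4]>=8: print(n,th,st[i],c[i])
E
```

```text
bl [0.7322 0.24   0.188 ]
br [ 0.8037 -0.0583  0.188 ]
s bl [0.7327 0.2393 0.188 ]
s br [ 0.8047 -0.0588  0.188 ]
s fl [0.5715 0.1985 0.188 ]
top 45 [363 148   5  12  38] [365.3947 153.4474]
top 45 [309 163   3   9  14] [309.7857 167.7143]
top 45 [287 173   3   4   9] [287.7778 174.8889]
top 60 [363 147   6  13  58] [365.5517 153.3621]
top 60 [342 153   4  12  22] [343.3182 159.3182]
top 60 [308 161   4  12  26] [309.5769 167.1538]
top 60 [349 160  10   3  15] [353.2667 160.8667]
top 60 [286 169   5   8  21] [287.4762 173.1429]
top 60 [294 171  10   5  17] [298.4118 173.2941]
side 45 [353 177   5   8  14] [354.8571 180.5   ]
side 45 [366 205   7   8  22] [368.6364 207.9091]
side 60 [340 156   9  12  69] [343.5507 160.6667]
side 60 [349 174  11  14  94] [353.883  180.3511]
side 60 [364 202  11  12  67] [369.194  207.1343]
side 60 [368 217   3   5  10] [369.  218.8]
side 60 [371 223   5   4   8] [372.5 224.5]
side 60 [375 222  12  13  62] [379.9032 227.6935]
```

Run:
```python
from h import *
np.set_printoptions(precision=4,suppress=True)
t=[(286.7,171.3),(309.6,167),(343,157.7),(365.5,153.4)];s=[(343.5,160.7),(353.9,180.4),(369.2,207.1),(379.9,227.7)]
P=[]
for a,b in zip(t,s):
    p,e=tri(a,b);P.append(p);print(p,e,onz('top',a,.2175),onz('side',b,.2175))
print((P[0]+P[1])/2,(P[2]+P[3])/2)
cx=np.array([.9723,.2338]);cy=np.array([-.2338,.9723]);o=np.array([.603,.0509])
for p in P: print('carrier coords',cx@(p[:2]-o),cy@(p[:2]-o))
for n,uv,z in(('bowl',(413,231),.06),('box',(173,212),.046),('flask',(412,145),.21),('plate',(244,197),.02)):
    p=onz('top',uv,z);print(n,p,'carrier',cx@(p[:2]-o),cy@(p[:2]-o))
```

```text
[0.5909 0.073  0.2188] 0.4203112674643061 [0.5909 0.0731 0.2175] [0.5913 0.0736 0.2175]
[0.6027 0.0257 0.2093] 1.7367790716879947 [0.6003 0.0257 0.2175] [0.6022 0.0228 0.2175]
[ 0.6196 -0.0441  0.2181] 1.4044097042830033 [ 0.6204 -0.0441  0.2175] [ 0.619  -0.044   0.2175]
[ 0.6304 -0.0921  0.2135] 0.9030878347177524 [ 0.6299 -0.0915  0.2175] [ 0.6292 -0.0931  0.2175]
[0.5968 0.0494 0.2141] [ 0.625  -0.0681  0.2158]
carrier coords -0.006578374166735282 0.02435029198223605
carrier coords -0.006198852942253659 -0.024393933653201676
carrier coords -0.006081874649420218 -0.09625737921769763
carrier coords -0.006825380250495358 -0.14546635945153452
bowl [ 0.4702 -0.2313  0.06  ] carrier -0.19512118570880532 -0.24332688916786782
box [0.517  0.3643 0.046 ] carrier -0.010316886628953779 0.3248378773238973
flask [ 0.6506 -0.1925  0.21  ] carrier -0.010614079758545388 -0.24776561895877958
plate [0.5578 0.1946 0.02  ] carrier -0.010347778263335645 0.15024959607319596
```

Emit:
carry_out(series=[10,12,20,0.12,100,17,18,20,0.12,100,17,18,20,0.12,100,17,18,20,0.12,100,17,18,20,0.12,100,17,18,10,0.12,100,17,18,0,0.12,100,17,18,0,0.12,100])

```text
time_s: 0.77
tool_pos: [0.3373, -0.3706, 0.3422]
tool_rot: [[0.001, 0.976, -0.216], [-0.001, -0.216, -0.976], [-1.0, 0.001, 0.001]]
force: [0.9, 0.7, -0.5]
finger_gap: 0.0853
```

Emit:
carry_out(series=[17,18,0,0.12,100,17,18,0,0.12,100,17,18,0,0.12,100,17,18,0,0.12,100,17,18,0,0.12,100,17,18,0,0.12,100,17,18,0,0.12,100,17,18,0,0.12,100])

```text
time_s: 1.43
tool_pos: [0.473, -0.2263, 0.3407]
tool_rot: [[-0.001, 0.737, 0.676], [0.001, 0.676, -0.737], [-1.0, -0.0, -0.001]]
force: [0.5, -0.8, -0.2]
finger_gap: 0.0855
```

Emit:
carry_out(series=[17,18,0,0.12,100,17,18,0,0.12,100,17,18,0,0.12,100,17,18,0,0.12,100,17,18,0,0.12,100,17,18,0,0.12,100,17,18,0,0.12,100,17,18,0,0.12,100])

```text
time_s: 2.1
tool_pos: [0.6091, -0.0823, 0.3405]
tool_rot: [[-0.001, -0.131, 0.991], [0.0, 0.991, 0.131], [-1.0, 0.001, -0.001]]
force: [1.2, -0.6, 0.2]
finger_gap: 0.0855
```

Emit:
carry_out(series=[14,15,-10,0.1,100,0,0,-10,0,100,0,0,-10,0,100,0,0,0,0,100,0,0,0,0,100])

```text
time_s: 2.52
tool_pos: [0.6215, -0.0691, 0.31]
tool_rot: [[-0.003, -0.221, 0.975], [0.0, 0.975, 0.221], [-1.0, 0.001, -0.003]]
force: [1.2, -0.3, -0.1]
finger_gap: 0.0853
```

Run:
```python
from h import *
o=telemetry.get_obs();print(o['tool_pos'],o['tool_rot'],np.arctan2(o['tool_rot'][1,1],o['tool_rot'][0,1]),o['joint_positions'],o['force'])
```

```text
[ 0.62151918 -0.06913339  0.31000499] [[-2.96360765e-03 -2.21363546e-01  9.75186853e-01]
 [ 2.64280911e-04  9.75190928e-01  2.21365274e-01]
 [-9.99995574e-01  9.13763090e-04 -2.83158113e-03]] 1.7940089052036214 [-2.01236662e-01  2.61834300e-01  1.01485834e+00 -3.48694086e-04
  1.86785663e+00 -1.99534843e+00] [ 1.17383893 -0.2676626  -0.14037527]
```

Emit:
carry_out(series=[4,2,-20,0.013,100,0,0,-20,0,100,0,0,-10,0,100,0,0,0,0,100])

```text
time_s: 2.85
tool_pos: [0.625, -0.067, 0.2586]
tool_rot: [[-0.005, -0.234, 0.972], [0.001, 0.972, 0.234], [-1.0, 0.002, -0.005]]
force: [0.1, 0.4, -0.7]
finger_gap: 0.0855
```

```bash
cat > look.py <<'E'
import sys
from h import *
i=sys.argv[1];x,y=.59,.02
if len(sys.argv)>2: x,y=map(float,sys.argv[2:4])
o=telemetry.get_obs();R=o['tool_rot'];print(o['time_s'],o['tool_pos'].round(4),'yaw',np.arctan2(R[1,1],R[0,1]).round(4),o['force'].round(1),o['torque'].round(2),o['finger_gap'].round(4))
ims=[]
for n in('top','side'):
    im=imaging.capture(n)[:,:,::-1];u,v=proj(n,[x,y,.2]).astype(int)
    u=np.clip(u,55,585);v=np.clip(v,75,325)
    a=im[v-75:v+75,u-55:u+55];print(n,'crop origin',u-55,v-75);ims.append(cv2.resize(a,None,fx=3.6,fy=3.6,interpolation=2))
cv2.imwrite(f'pics/l{i}.png',np.hstack(ims))
E
python3 look.py 1
```

```text
Traceback (most recent call last):
  File "look.py", line 5, in <module>
    o=telemetry.get_obs();R=o['tool_rot'];print(o['time_s'],o['tool_pos'].round(4),'yaw',np.arctan2(R[1,1],R[0,1]).round(4),o['force'].round(1),o['torque'].round(2),o['finger_gap'].round(4))
                                                                                                                                                                     ^^^^^^^^^^^^^^^^^^^^^
AttributeError: 'float' object has no attribute 'round'
```

```bash
sed -i "s/o\['finger_gap'\].round(4)/round(o['finger_gap'],4)/" look.py; python3 look.py 1
```

```text
2.85 [ 0.625  -0.067   0.2586] yaw 1.8073 [ 0.1  0.4 -0.7] [ 0.02 -0.    0.03] 0.0855
top crop origin 257 98
side crop origin 293 110
```

View pics/l1.png

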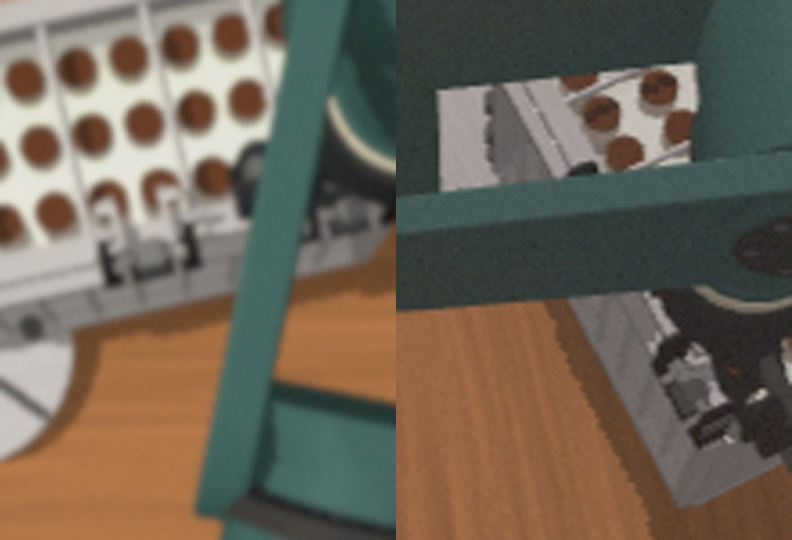

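Run:
```python
from h import *
cy=np.array([-.2338,.9723]);
for s in(-1,1):
  for off,z in((.05,.272),(.05,.30),(.028,.241),(.028,.2)):
    p=np.r_[np.array([.625,-.067])+s*off*cy,z];u=proj('side',p);print(s,off,z,u,396+(u-[293,110])*3.6)
```

```text
-1 0.05 0.272 [389.97522413 230.19633139] [745.11080687 828.706793  ]
-1 0.05 0.3 [392.06887538 226.34156666] [752.64795138 814.82963996]
-1 0.028 0.241 [382.55039252 224.87200413] [718.38141307 809.53921485]
-1 0.028 0.2 [380.12436745 230.12624807] [709.64772282 828.45449303]
1 0.05 0.272 [365.87480065 187.67691432] [658.34928233 675.63689157]
1 0.05 0.3 [367.1567031  182.65442774] [662.96413116 657.55593987]
1 0.028 0.241 [369.52674139 201.75058498] [671.49626902 726.30210594]
1 0.028 0.2 [367.67426023 207.85282688] [664.82733683 748.27017678]
```

Emit:
carry_out(series=[0,0,-20,0,100,0,0,-20,0,100,0,0,-10,0,100,0,0,0,0,100])

```text
time_s: 3.28
tool_pos: [0.6255, -0.0664, 0.2095]
tool_rot: [[-0.004, -0.236, 0.972], [0.001, 0.972, 0.236], [-1.0, 0.002, -0.003]]
force: [-1.1, 0.6, -0.8]
finger_gap: 0.0852
```

Emit:
carry_out(series=[0,0,0,0,60,0,0,0,0,50,0,0,0,0,40,0,0,0,0,30,0,0,0,0,30,0,0,0,0,30,0,0,0,0,30,0,0,0,0,30])

```text
time_s: 3.95
tool_pos: [0.6281, -0.0664, 0.2162]
tool_rot: [[0.008, -0.236, 0.972], [-0.001, 0.972, 0.236], [-1.0, -0.003, 0.008]]
force: [0.6, 1.4, 8.1]
finger_gap: 0.0264
```

```bash
python3 look.py 2
```

```text
3.95 [ 0.6281 -0.0664  0.2162] yaw 1.809 [0.6 1.4 8.1] [ 0.24  0.14 -0.13] 0.0264
top crop origin 257 98
side crop origin 293 110
```

View pics/l2.png

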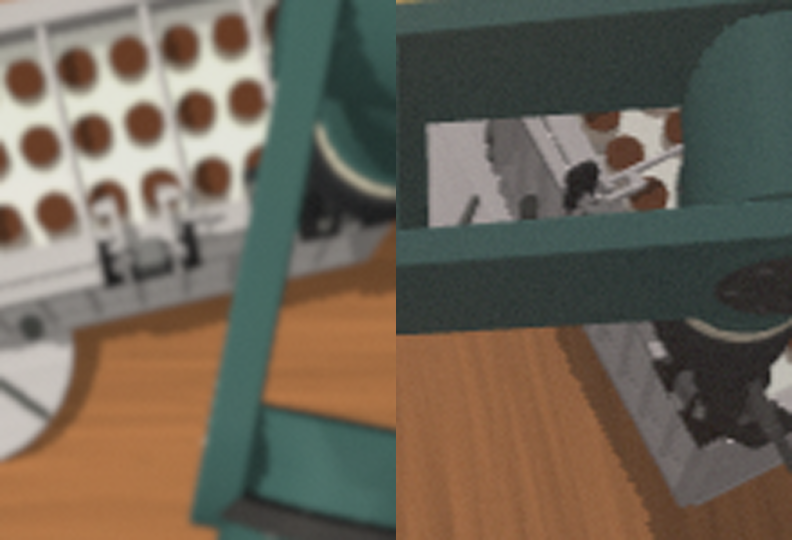

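Run:
```python
from h import *
im=imaging.capture('side')[:,:,::-1][190:260,340:420];cv2.imwrite('pics/z2.png',cv2.resize(im,None,fx=8,fy=8,interpolation=2))
```

```text
(no output)
```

View pics/z2.png

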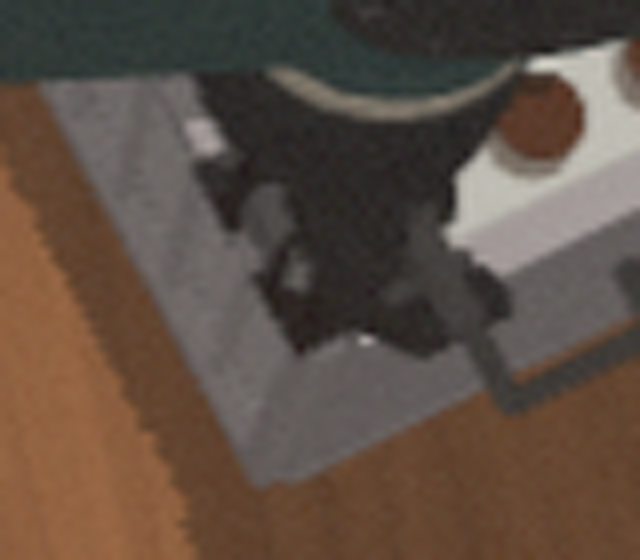

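Emit:
carry_out(series=[-3,-0.7,0,-0.01,30,-3,-0.7,0,-0.01,30,-3,-0.8,0,-0.012,30,0,0,0,0,30,0,0,0,0,30])

```text
time_s: 4.52
tool_pos: [0.6191, -0.0684, 0.2162]
tool_rot: [[0.008, -0.205, 0.979], [-0.0, 0.979, 0.205], [-1.0, -0.002, 0.008]]
force: [0.5, 0.6, 7.0]
finger_gap: 0.0262
```

```bash
python3 look.py 3
python3 - <<'E'
from h import *
im=imaging.capture('side')[:,:,::-1][190:260,340:420];cv2.imwrite('pics/z3.png',cv2.resize(im,None,fx=8,fy=8,interpolation=2))
E
```

```text
4.5167 [ 0.6191 -0.0684  0.2162] yaw 1.7768 [0.5 0.6 7. ] [ 0.27  0.13 -0.09] 0.0262
top crop origin 257 98
side crop origin 293 110
```

View pics/z3.png

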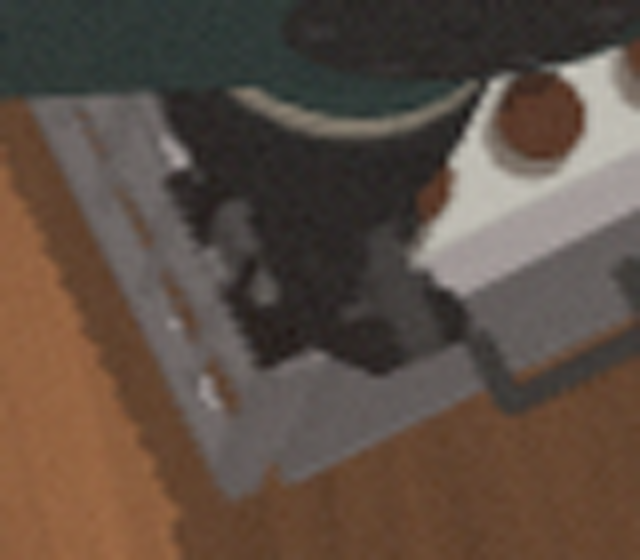

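View pics/l3.png

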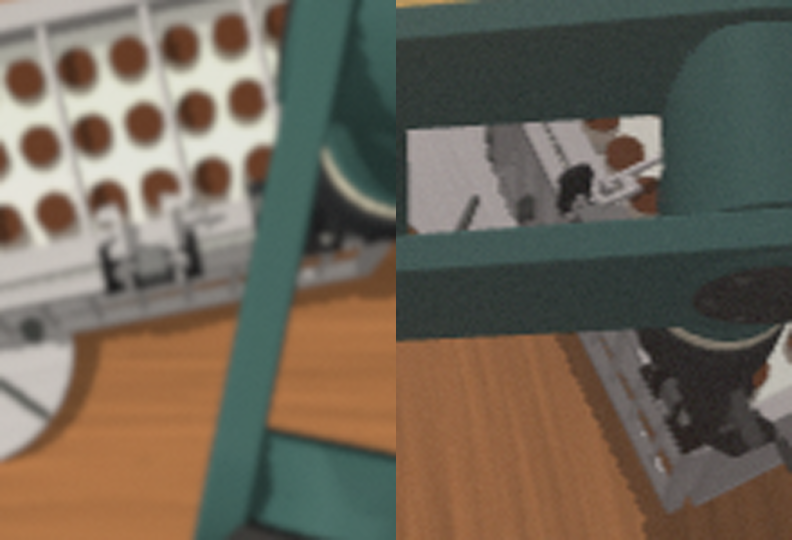

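The gate has left the front (a gap shows along its bars), so the main catch is squeezed. I'll draw on to the safety stop.

Emit:
carry_out(series=[-3,-0.6,0,-0.011,30,-3,-0.6,0,-0.011,30,-2,-0.4,0,-0.007,30,0,0,0,0,30,0,0,0,0,30])

```text
time_s: 5.08
tool_pos: [0.6115, -0.0699, 0.2161]
tool_rot: [[0.009, -0.176, 0.984], [-0.0, 0.984, 0.176], [-1.0, -0.002, 0.009]]
force: [1.4, 2.1, 8.3]
finger_gap: 0.0266
```

Emit:
carry_out(series=[-2,-0.4,0,-0.004,30,0,0,0,0,30,0,0,0,0,30])

```text
time_s: 5.33
tool_pos: [0.6107, -0.07, 0.2162]
tool_rot: [[0.012, -0.173, 0.985], [0.0, 0.985, 0.173], [-1.0, -0.002, 0.012]]
force: [4.8, 1.8, 6.2]
finger_gap: 0.0265
```

Emit:
carry_out(series=[0,0,0,0,45,0,0,0,0,60,0,0,0,0,80,0,0,0,0,100,0,0,0,0,100,0,0,0,0,100,0,0,0,0,100])

```text
time_s: 5.92
tool_pos: [0.6073, -0.0707, 0.2115]
tool_rot: [[-0.0, -0.172, 0.985], [-0.0, 0.985, 0.172], [-1.0, -0.0, -0.0]]
force: [-0.0, 0.2, 0.5]
finger_gap: 0.0854
```

Emit:
carry_out(series=[0,0,15,0,100,0,0,20,0,100,0,0,20,0,100,0,20,0,0,100,-5,25,0,0,100,-5,25,0,0,100,-5,25,0,0,100,-5,23,0,0,100])

```text
time_s: 6.58
tool_pos: [0.587, 0.0485, 0.2664]
tool_rot: [[-0.0, -0.172, 0.985], [0.0, 0.985, 0.172], [-1.0, 0.0, -0.0]]
force: [0.7, 0.2, 1.0]
finger_gap: 0.0854
```

```bash
python3 look.py 4 .57 .07
```

```text
6.5833 [0.587  0.0485 0.2664] yaw 1.7439 [0.7 0.2 1. ] [ 0.04  0.01 -0.  ] 0.0854
top crop origin 233 107
side crop origin 279 92
```

View pics/l4.png

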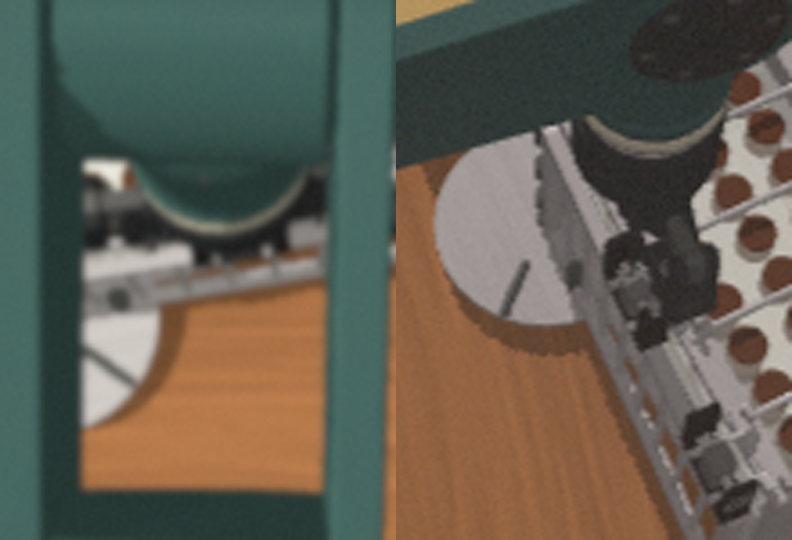

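Run:
```python
from h import *
f=lambda x,y:(279+(x-396)/3.6,92+y/3.6)
m=(onz('side',f(701,427),.2175)+onz('side',f(737,499),.2175))/2
s=(onz('side',f(620,253),.2175)+onz('side',f(651,332),.2175))/2
H=np.array([.5621,.1954])
for p in(m,s):
    d=p[:2]-H;print(p,np.linalg.norm(d),np.arctan2(-.9723,.2338)-np.arctan2(d[1],d[0]))
```

```text
[ 0.6102119  -0.07269322  0.2175    ] 0.2723760834650577 0.05841118123966771
[0.58844229 0.04358849 0.2175    ] 0.15408000974926844 0.0641716142207156
```

Emit:
carry_out(series=[0.6,-0.8,-20,0,100,0,0,-20,0,100,0,0,-16,0,100,0,0,0,0,100,0,0,0,0,100])

```text
time_s: 7.1
tool_pos: [0.5876, 0.0459, 0.2093]
tool_rot: [[-0.003, -0.172, 0.985], [-0.0, 0.985, 0.172], [-1.0, 0.0, -0.003]]
force: [0.5, 0.1, 0.1]
finger_gap: 0.0854
```

Emit:
carry_out(series=[0,0,0,0,60,0,0,0,0,50,0,0,0,0,40,0,0,0,0,30,0,0,0,0,30,0,0,0,0,30,0,0,0,0,30,0,0,0,0,30])

```text
time_s: 7.77
tool_pos: [0.5893, 0.048, 0.2148]
tool_rot: [[0.007, -0.174, 0.985], [0.002, 0.985, 0.174], [-1.0, 0.001, 0.007]]
force: [-1.2, 3.6, 8.4]
finger_gap: 0.0263
```

```bash
python3 look.py 5 .57 .07
```

```text
7.7667 [0.5893 0.048  0.2148] yaw 1.7455 [-1.2  3.6  8.4] [0.51 0.31 0.09] 0.0263
top crop origin 233 107
side crop origin 279 92
```

View pics/l5.png

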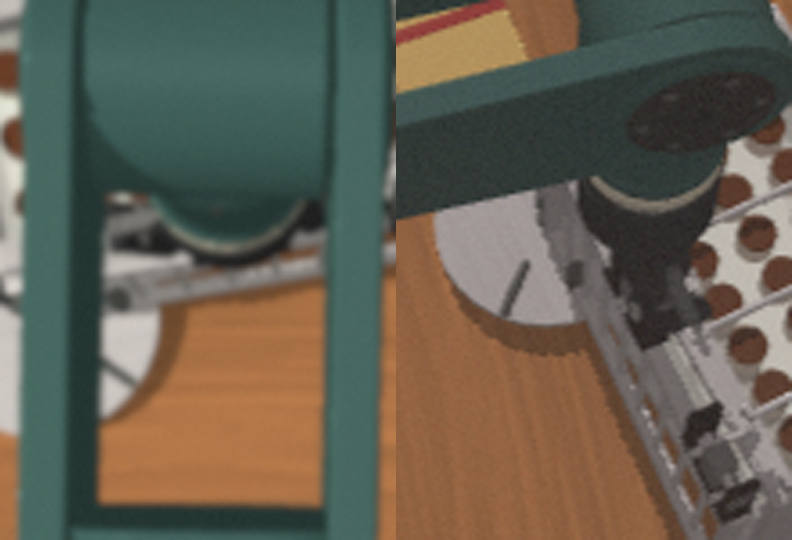

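Run:
```python
import numpy as np
H=np.array([562.1,195.4]);f=lambda t:H+150*np.array([np.cos(-1.3348-t),np.sin(-1.3348-t)])
t=.065;c=f(t)
for k in range(1,33):
    t2=t+.05; p=f(t2);d=(p-c).round(1);c=c+d;t=t2
    print(f"{d[0]}, {d[1]}, 0, -0.05, 30,",end='\n' if k%8==0 else ' ')
    if k%8==0:print(t,p)
```

```text
-7.4, -1.1, 0, -0.05, 30, -7.5, -0.7, 0, -0.05, 30, -7.5, -0.4, 0, -0.05, 30, -7.5, 0.1, 0, -0.05, 30, -7.5, 0.4, 0, -0.05, 30, -7.4, 0.8, 0, -0.05, 30, -7.4, 1.1, 0, -0.05, 30, -7.4, 1.5, 0, -0.05, 30,
0.46499999999999997 [528.04890191  49.31604223]
-7.2, 1.9, 0, -0.05, 30, -7.2, 2.3, 0, -0.05, 30, -7.0, 2.6, 0, -0.05, 30, -6.9, 2.9, 0, -0.05, 30, -6.8, 3.3, 0, -0.05, 30, -6.5, 3.6, 0, -0.05, 30, -6.4, 4.0, 0, -0.05, 30, -6.2, 4.2, 0, -0.05, 30,
0.8650000000000003 [473.84908907  74.10788682]
-5.9, 4.6, 0, -0.05, 30, -5.7, 4.8, 0, -0.05, 30, -5.5, 5.2, 0, -0.05, 30, -5.2, 5.4, 0, -0.05, 30, -4.9, 5.6, 0, -0.05, 30, -4.7, 5.9, 0, -0.05, 30, -4.3, 6.1, 0, -0.05, 30, -4.0, 6.4, 0, -0.05, 30,
1.2650000000000006 [433.58215461 118.04908911]
-3.7, 6.5, 0, -0.05, 30, -3.4, 6.7, 0, -0.05, 30, -3.1, 6.8, 0, -0.05, 30, -2.6, 7.0, 0, -0.05, 30, -2.4, 7.2, 0, -0.05, 30, -2.0, 7.2, 0, -0.05, 30, -1.6, 7.3, 0, -0.05, 30, -1.2, 7.4, 0, -0.05, 30,
1.665000000000001 [413.60536208 174.20229944]
```

Emit:
carry_out(series=[-7.4,-1.1,0,-0.05,30,-7.5,-0.7,0,-0.05,30,-7.5,-0.4,0,-0.05,30,-7.5,0.1,0,-0.05,30])

```text
time_s: 8.2
tool_pos: [0.5594, 0.0458, 0.2148]
tool_rot: [[0.008, 0.028, 1.0], [0.002, 1.0, -0.028], [-1.0, 0.002, 0.007]]
force: [-0.6, 4.0, 10.6]
finger_gap: 0.0264
```

```bash
python3 look.py 6 .55 .03
```

```text
8.2 [0.5594 0.0458 0.2148] yaw 1.5432 [-0.6  4.  10.6] [0.45 0.14 0.19] 0.0264
top crop origin 252 116
side crop origin 274 110
```

View pics/l6.png

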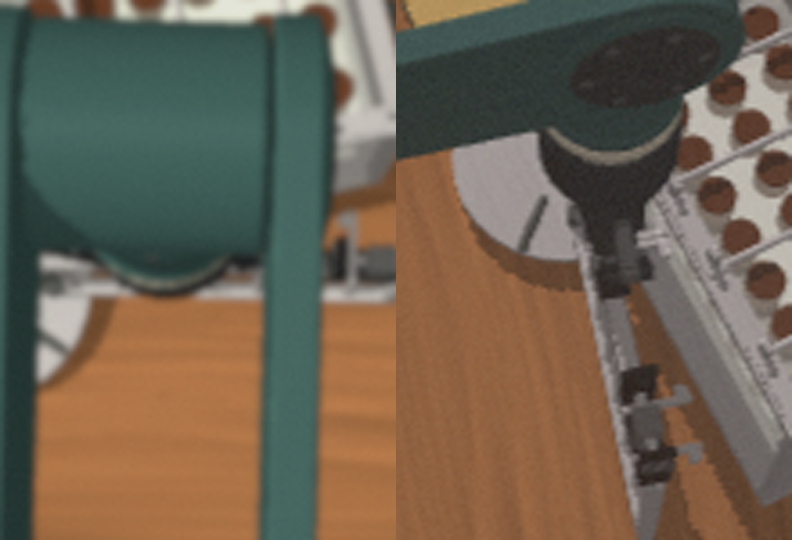

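The gate follows past the safety keeper (its bar now runs from (580,230) to (650,530) in the side crop). Swinging on.

Emit:
carry_out(series=[-7.5,0.4,0,-0.05,30,-7.4,0.8,0,-0.05,30,-7.4,1.1,0,-0.05,30,-7.4,1.5,0,-0.05,30])

```text
time_s: 8.63
tool_pos: [0.5299, 0.0496, 0.2147]
tool_rot: [[0.008, 0.226, 0.974], [0.002, 0.974, -0.226], [-1.0, 0.004, 0.007]]
force: [-0.6, 5.6, 8.9]
finger_gap: 0.0268
```

Emit:
carry_out(series=[-7.2,1.9,0,-0.05,30,-7.2,2.3,0,-0.05,30,-7.0,2.6,0,-0.05,30,-6.9,2.9,0,-0.05,30,-6.8,3.3,0,-0.05,30,-6.5,3.6,0,-0.05,30,-6.4,4.0,0,-0.05,30,-6.2,4.2,0,-0.05,30])

```text
time_s: 9.3
tool_pos: [0.4763, 0.0738, 0.2148]
tool_rot: [[0.009, 0.587, 0.809], [0.001, 0.809, -0.587], [-1.0, 0.006, 0.007]]
force: [1.5, 2.7, 9.4]
finger_gap: 0.0264
```

```bash
python3 look.py 7 .5 .06
```

```text
9.3 [0.4763 0.0738 0.2148] yaw 0.9433 [1.5 2.7 9.4] [0.09 0.05 0.36] 0.0264
top crop origin 238 140
side crop origin 249 102
```

View pics/l7.png

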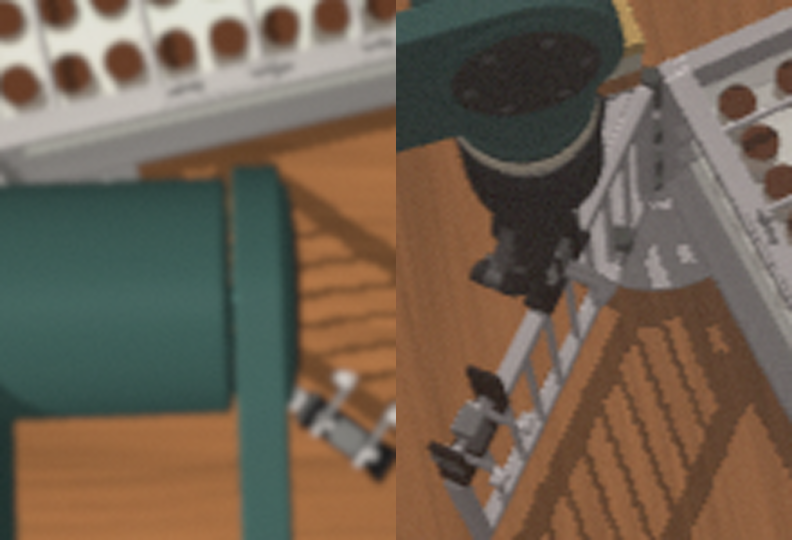

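The gate is held and stands about halfway at the detent, with the main catch tabs at (485,385) and (455,465) in the side crop. Continuing.

Emit:
carry_out(series=[-5.9,4.6,0,-0.05,30,-5.7,4.8,0,-0.05,30,-5.5,5.2,0,-0.05,30,-5.2,5.4,0,-0.05,30,-4.9,5.6,0,-0.05,30,-4.7,5.9,0,-0.05,30,-4.3,6.1,0,-0.05,30,-4.0,6.4,0,-0.05,30])

```text
time_s: 10.07
tool_pos: [0.4356, 0.1177, 0.2147]
tool_rot: [[0.008, 0.856, 0.517], [0.001, 0.517, -0.856], [-1.0, 0.007, 0.003]]
force: [0.8, 1.4, 9.6]
finger_gap: 0.0266
```

Emit:
carry_out(series=[-3.7,6.5,0,-0.05,30,-3.4,6.7,0,-0.05,30,-3.1,6.8,0,-0.05,30,-2.6,7.0,0,-0.05,30,-2.4,7.2,0,-0.05,30,-2.0,7.2,0,-0.05,30,-1.6,7.3,0,-0.05,30,-1.2,7.4,0,-0.05,30])

```text
time_s: 10.73
tool_pos: [0.4153, 0.1738, 0.2147]
tool_rot: [[0.007, 0.99, 0.142], [0.001, 0.142, -0.99], [-1.0, 0.007, -0.0]]
force: [-0.9, 0.1, 10.5]
finger_gap: 0.0265
```

Emit:
carry_out(series=[0,0,0,0,30,0,0,0,0,30,0,0,0,0,30,0,0,0,0,30])

```text
time_s: 11.07
tool_pos: [0.4153, 0.1736, 0.2147]
tool_rot: [[0.007, 0.989, 0.145], [0.001, 0.145, -0.989], [-1.0, 0.007, -0.0]]
force: [-1.1, 0.3, 11.4]
finger_gap: 0.0265
```

```bash
python3 look.py 8 .43 .15
python3 - <<'E'
from h import *
for n in('top','side'): cv2.imwrite(f'pics/{n}8.png',imaging.capture(n)[:,:,::-1])
E
```

```text
11.0667 [0.4153 0.1736 0.2147] yaw 0.1453 [-1.1  0.3 11.4] [-0.28  0.7   0.36] 0.0265
top crop origin 194 174
side crop origin 211 73
```

View pics/side8.png

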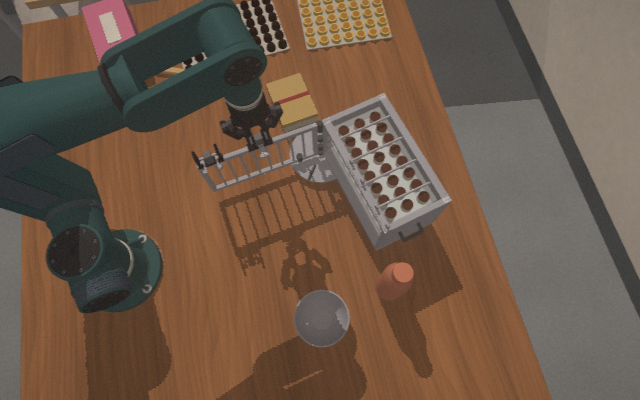

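View pics/top8.png

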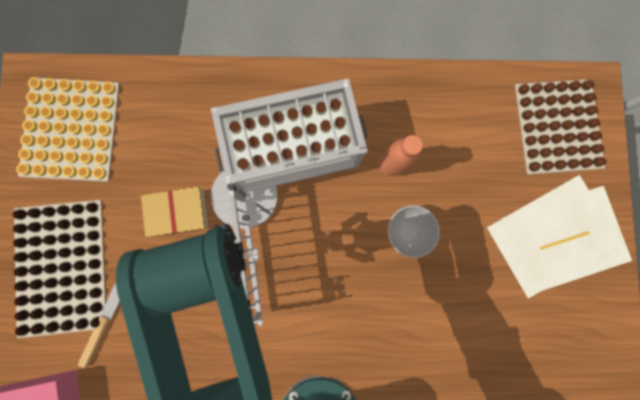

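Run:
```python
from h import *
H=np.array([.5621,.1954])
for t in(1.57,1.66):
  for r in(.242,.298): print(t,r,proj('side',np.r_[H+r*np.array([np.cos(-1.3348-t),np.sin(-1.3348-t)]),.2175]))
im=cv2.imread('pics/side8.png')[130:200,180:260];cv2.imwrite('pics/z8.png',cv2.resize(im,None,fx=8,fy=8,interpolation=2))
print(np.abs(telemetry.get_obs()['qd']).max())
```

```text
1.57 0.242 [221.1662805  159.03371178]
1.57 0.298 [197.58412962 169.37527745]
1.66 0.242 [217.9341142  150.92958582]
1.66 0.298 [193.77726685 159.23881694]
0.002199741642475033
```

View pics/z8.png

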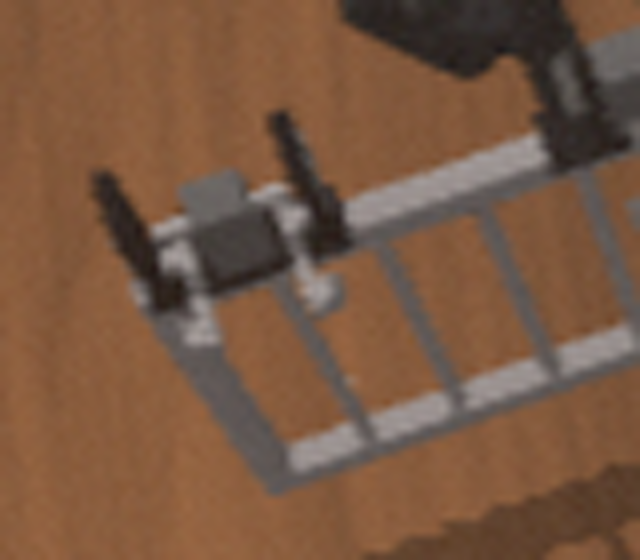

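```bash
python3 -c "
from plant import ctrl,telemetry
print(ctrl.finish_job());o=telemetry.get_obs();print(o['time_s'],o['tool_pos'],o['force'],o['finger_gap'])"
```

```text
the job is handed in; nothing more can be done
None
the job is handed in; nothing more can be done
```

The gate is open slightly past square, held by its safety catch, and the job is handed in, at about 11 s of the 51 s allowed.

**What I did:** I squeezed the main catch and drew the gate out until the safety catch stopped it, at about 0.06 rad. I then let go, squeezed the safety catch and swung the gate on past the detent. It was still gripped and at rest when I handed in.

**Last checks:**
- **Gate angle:** the gripper's turn and position both put it at about 1.66 rad. The main catch tabs in the side picture fit about 1.64–1.66.
- **Bystanders:** the flask, gift box and bowl look to be in the same places in the pictures as at the start.
- **Forces:** the largest reading I saw was about 11 N, at the end of the moves.

**Unexplained readings:**
- **Finger opening:** it read 26 mm on both catches, below the 32 mm expected at the tab stops.
- **Tool height:** gripping also lifted the tool by 5–7 mm, with 8–11 N upward. The fingers swing forward as they close, so they probably rubbed on the tabs.

Neither stopped the catches from releasing or the gate from following. After handing in I could get no more readings, so the final second is unchecked.

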